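# Bring out the cup's tray

## Robot

A 6-joint arm with a two-finger parallel gripper is mounted at the origin on the work surface; the furniture and walls round the work are solid. World frame = base frame: x ahead of the robot, y to its left, z up, the work surface at z = 0. Lengths are in mm, angles in rad, forces in N, time in s.
With the tool pointing down it reaches from about 275 to 825 mm from the base axis. Payload 5.2 kg.
Tool frame: the origin (TCP) lies at the very end of the fingers, on their centre line; the grasp point (between the pads) lies 19 mm behind it; z points along the fingers, y is the line along which they close (so a half turn about z gives the same grasp; the last joint's range is limited). The gripper opens to 93 mm and grips with 3 to 60 N. Pads are 15 mm wide; open, the fingers measure 128 mm over their backs; the gripper's body (75 mm by 188 mm) begins 65 mm behind the grasp point.
Start: joints at [1.053, 0.259, 1.535, -0, 1.348, -0.203], TCP at [170.272, 522.984, 218.653] pointing down, gripper open.
Joint ranges: [-3.14, 3.14], [-0.91, 2.08], [0.19, 2.58], [-1.22, 4.36], [0.22, 2.71], [-3.12, 3.12]. Speed limits (rad/s): [2.57, 2.57, 3.14, 3.14, 3.14, 3.14].

## Interface

Orientations are given as [roll, pitch, yaw] about the fixed x, y, z axes, in that order (R = Rz(yaw) Ry(pitch) Rx(roll)).
In Python, from bench import robot gives the robot as it stands. The module is installed in compiled form; this text tells all that it offers. Calls block until the motion is done:
- robot.move_ptp(position, orientation): joint-space move of the TCP to a pose.
- robot.move_linear(position, ori=None, speed=150, f_stop=None): straight line of the TCP; ori=None keeps the orientation; speed is the mean speed in mm/s. With f_stop (N) it stops when the force on the tool has changed by that much, and returns True; else False.
- robot.move_j(angles): joint-space move.
- robot.move_gripper(opening): opening from 0.0 (shut) to 1.0 (fully open); the grip force is fixed at half the most; returns when the fingers have stopped.
- robot.sleep(seconds).
- robot.inverse_kinematics(position, orientation): joint angles nearest the present ones, or None.
- robot.get_image(name): name is "side" or "top" or "wrist"; returns a dict with "img" (400x640x3 uint8, blue, green, red), "fovy" (degrees; the focal length in pixels is half the picture's height over the tangent of half this angle, whatever the lens; pixels are square), "cx", "cy" (the principal point, pixels), "eye" and "orientation" of the camera in the world. Camera axes: x right, y down, z forward; pixel columns grow to the right and rows downward; lengths in mm; the calibration is good to about 2 mm. A picture is of the moment at which its call begins. There is no depth.
A pose or a line that the arm cannot do raises robot.MotionError and nothing moves.
- robot.hand_in(): hands the job in; it is judged then, once.
Readings, each from a call of its own:
- robot.current_t(): time.
- robot.current_qpos(): joint angles.
- robot.current_joint_vel(): joint speeds.
- robot.current_joint_efforts(): joint torques, N m.
- robot.current_tcp_pos(): TCP position.
- robot.current_eef_rot(): TCP orientation.
- robot.current_contact_force(): force on the tool from outside, world axes, zero at the start.
- robot.current_ft_torque(): the same for the moment, N m.
- robot.current_gripper_width(): opening from 0.0 (shut) to 1.0 (fully open).
- robot.current_finger_force(): force on a finger pad.
Only numpy, scipy, OpenCV 4.12 (cv2) and the standard library are available. Lean on these libraries where they do the work, as an engineer would, in place of code of your own. Each camera call takes 0.05 s, during which the arm holds its last target. There are 200 camera calls.

## Task

On the bench is a low rack with two sliding trays, both a little ajar: one holds a steel cup, the other a spool of solder. Hook a fingertip behind the upturned lip of the tray with the cup and draw it out along its rails as far as it goes, and push the other tray fully home. Do not pinch the lips, do not touch, lift or tip over the cup and the spool, and leave everything else on the bench where it is.

Things in the scene. Friction and masses are not known exactly. Their poses are not given: they have to be found in the camera images.
- rack: fixed low aluminium rack, 185 x 210 mm, with steel guide rails (tops 32 mm above the bench) along two parallel steel trays; a wooden cover (top at 64 mm) spans both trays over the rearmost 46 mm, over 110 mm behind the pocket points of closed trays. Origin: centre of the underside. +x points to its rear, +y to its left; trays draw out along -x. It does not move during a run.
- left_tray (a joint): slide of the left tray (the one on the rack's +y side), m: 0 = fully home (lip against the base plate), grows as it is drawn out along the rack's -x, 0.080 = fully out against its stop. Friction of about 2.5 N plus light damping; it stays where it is left. It starts 10 to 30 mm out.
- left_pocket (a point): on the left tray: centre of the top of its flat finger shelf, 17.5 mm above the bench, axes as the rack's. Shelf 86 mm wide, open at both sides; 27.5 mm to -x stands the back of the lip (left_lip_back; 8 mm thick, top 26 mm above the point), 27.5 mm to +x the front wall (top 20 mm above) of the tray's compartment, whose inside (120 x 78 mm, floor level with the shelf) reaches from 31.5 to 151.5 mm to +x.
- left_face (a point): centre of the front (-x) surface of the left tray's wooden facing (left_facing, 90 mm wide, 4 to 44 mm above the bench) on the lip; the point is 23 mm above the bench and 35.5 mm to -x of the pocket point. Push here toward the rack's +x to close the tray.
- right_tray (a joint): slide of the right tray (the one on the rack's -y side), m: 0 = fully home (lip against the base plate), grows as it is drawn out along the rack's -x, 0.080 = fully out against its stop. Friction of about 2.5 N plus light damping; it stays where it is left. It starts 10 to 30 mm out.
- right_pocket (a point): on the right tray: centre of the top of its flat finger shelf, 17.5 mm above the bench, axes as the rack's. Shelf 86 mm wide, open at both sides; 27.5 mm to -x stands the back of the lip (right_lip_back; 8 mm thick, top 26 mm above the point), 27.5 mm to +x the front wall (top 20 mm above) of the tray's compartment, whose inside (120 x 78 mm, floor level with the shelf) reaches from 31.5 to 151.5 mm to +x.
- right_face (a point): centre of the front (-x) surface of the right tray's wooden facing (right_facing, 90 mm wide, 4 to 44 mm above the bench) on the lip; the point is 23 mm above the bench and 35.5 mm to -x of the pocket point. Push here toward the rack's +x to close the tray.
- cup: turned grey steel cup, 56 mm across and 18 mm tall, open at the top, standing loose in one of the two trays (either one). Origin: centre of its underside.
- spool: black flat spool of solder wire, 52 mm across and 25 mm tall, lying loose in the other tray. Origin: centre of its underside.
- tweezers: steel tweezers, 150 x 15 x 10 mm, lying loose across the top of the rack's wooden cover. Origin: centre of the underside. Leave alone.
- flux_jar: square translucent bottle with a screw cap, 55 x 55 x 104 mm, standing loose to the right of the rack. Origin: centre of its underside. Leave alone.
- pliers: flat pliers, 146 x 42 x 12 mm, loose on the bench to the front left of the rack. Origin: centre of the underside. Leave alone.
- brick: piece of charred fire brick, 100 x 39 x 25 mm, loose on the bench to the left of the rack. Origin: centre of its underside. Leave alone.

How it is judged:
By the outcome, as a careful person would: the job done as asked, in the order asked, and still so for the second after the job is handed in, with the robot touching nothing.
It also fails if it takes over 42 s, if anything falls off the work surface, if the arm or the gripper's body presses on something with over 40 N, if the wrist force passes 120 N, or if a joint passes its speed limit or range.

## Working session

There is one attempt and no reset: what is moved stays moved. The work goes in short steps, each a Python script; the robot and the scene stay as the last script left them, time stands still between calls to the robot, and variables do not carry over. Pictures are saved under pics/ and viewed, at most 10 in all, crops included, and the job is handed in when it is done.

```bash
mkdir -p pics; cat > h.py <<'E'
import numpy as np, cv2
from scipy.spatial.transform import Rotation as R
from bench import robot
def cam(n):
    d=robot.get_image(n); return d
def ray(d,u,v):
    f=200/np.tan(np.radians(d["fovy"])/2)
    o=np.array(d["orientation"],float)
    M=o if o.shape==(3,3) else R.from_euler('xyz',o).as_matrix()
    return np.array(d["eye"],float), M@np.array([(u-d["cx"])/f,(v-d["cy"])/f,1])
def onz(d,u,v,z):
    e,r=ray(d,u,v); return e+r*(z-e[2])/r[2]
E
python3 - <<'E'
from h import *
for n in("top","side"):
    d=cam(n); cv2.imwrite(f"pics/{n}0.png",d["img"]); print({k:v for k,v in d.items() if k!="img"})
    np.save(n+"0.npy",d,allow_pickle=True)
print(robot.current_t(),robot.current_eef_rot())
E
```

```text
{'fovy': 51.20864799642957, 'cx': 322.50200883117975, 'cy': 197.04317096704227, 'eye': array([382.69258615, -28.38360038, 884.16061812]), 'orientation': array([-2.95147766e+00, -2.78315166e-03, -1.57301603e+00])}
{'fovy': 54.60929526189278, 'cx': 309.0918361771183, 'cy': 202.6321646880314, 'eye': array([346.76629379, 668.21015295, 701.71603423]), 'orientation': array([-2.27713266,  0.00571473, -2.82597922])}
0.1 [-3.13997661e+00 -2.70589395e-04  2.82681914e+00]
```

View pics/top0.png

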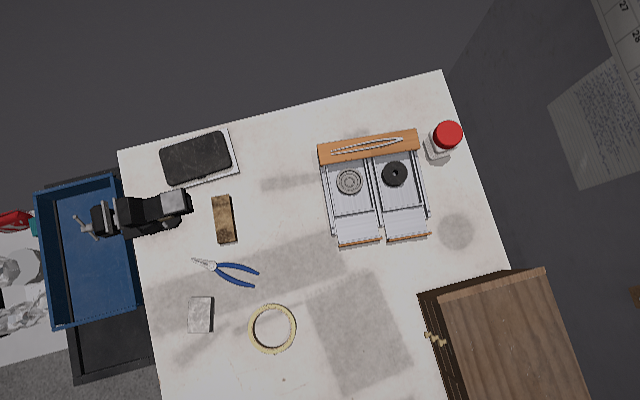

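View pics/side0.png

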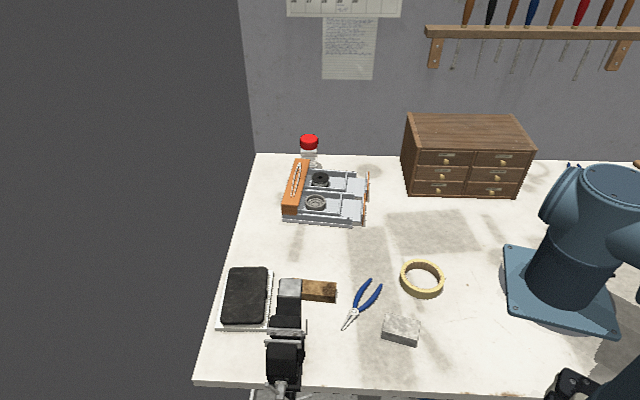

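The cup is in the left tray, at about (349,181) in the top view, and the spool is in the right tray at about (395,174). The wooden cover is at about (318..420, 130..163), and the facings are at about (360,243) and (408,238). I'll measure with colour masks.

```bash
python3 - <<'E'
from h import *
d=np.load("top0.npy",allow_pickle=True).item()
im=d["img"]; hsv=cv2.cvtColor(im,cv2.COLOR_BGR2HSV)
m=cv2.inRange(hsv,(5,90,60),(22,255,255)); m[:, :305]=0; m[260:]=0; m[:,440:]=0
n,l,s,c=cv2.connectedComponentsWithStats(m)
for i in range(1,n):
    if s[i,4]<25: continue
    p=np.argwhere(l==i)[:,::-1].astype(np.float32); r=cv2.minAreaRect(p); b=cv2.boxPoints(r)
    print(s[i],r)
    for z in (64,44): print(z,[onz(d,*q,z)[:2].round(1).tolist() for q in b])
x0,y0=300,115
cv2.imwrite("pics/crop.png",cv2.resize(im[115:260,300:470],None,fx=4,fy=4,interpolation=cv2.INTER_CUBIC))
print("cup",onz(d,349,181,35),"spool",onz(d,395,174,42))
E
```

```text
[ 317  128  103   38 1794] ((367.9864807128906, 146.41893005371094), (21.536266326904297, 101.43417358398438), 80.53767395019531)
64 [[651.1, -18.3], [686.8, -225.3], [641.0, -230.5], [606.0, -25.5]]
44 [[657.6, -18.1], [694.2, -230.1], [647.3, -235.4], [611.5, -25.5]]
[389 232  43  10 101] ((409.9999694824219, 236.49998474121094), (2.3559412956237793, 42.92097091674805), 80.13418579101562)
64 [[456.3, -160.8], [470.7, -244.6], [466.1, -245.2], [451.8, -161.4]]
44 [[458.1, -164.0], [472.8, -249.9], [468.1, -250.5], [453.5, -164.7]]
[338 237  44  10 104] ((359.5540771484375, 241.82432556152344), (2.46598482131958, 43.89453125), 80.53767395019531)
64 [[446.4, -60.6], [460.3, -145.8], [455.6, -146.5], [441.6, -61.3]]
44 [[447.9, -61.4], [462.2, -148.7], [457.3, -149.4], [443.1, -62.1]]
cup [580.11554196 -86.50808309  35.        ] spool [ 593.26076609 -181.8469168    42.        ]
```

View pics/crop.png

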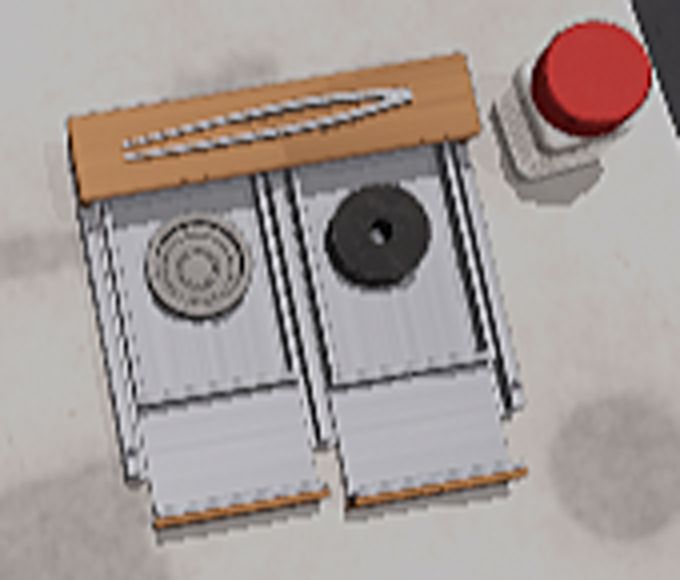

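```bash
python3 - <<'E'
from h import *
t=np.load("top0.npy",allow_pickle=True).item(); s=np.load("side0.npy",allow_pickle=True).item()
print("base corner",onz(s,408,194,0),onz(t,418,295,0))
for z in (60,80,100,120,140): print(z,onz(s,404,142,z).round(),onz(s,412,114,z).round(),onz(t,438,297,z).round(),onz(t,545,268,z).round())
print("jar",onz(t,447,135,104),"pliers",onz(t,258,275,6))
yaw=.168
T=np.array([-np.cos(yaw),-np.sin(yaw),0])
pk=np.array([487,-99.5,0]); fc=np.array([462,-207,0])
for nm,p,z in (("hook",pk,23),("out",pk+65*T,23),("pushpre",fc+30*T,25),("pushend",fc-40*T,25)):
  for y in (yaw,yaw+np.pi/2,yaw-np.pi/2,yaw+np.pi):
    q=robot.inverse_kinematics([p[0],p[1],z],[np.pi,0,y]); print(nm,round(y,2),None if q is None else np.round(q,2))
E
```

```text
base corner [ 348.28336572 -234.52355623    0.        ] [ 346.46733338 -228.00981898    0.        ]
60 [ 392. -412.   60.] [ 390. -606.   60.] [ 345. -253.   60.] [ 400. -465.   60.]
80 [ 391. -379.   80.] [ 389. -566.   80.] [ 346. -247.   80.] [ 399. -454.   80.]
100 [ 389. -345.  100.] [ 388. -526.  100.] [ 347. -242.  100.] [ 399. -443.  100.]
120 [ 388. -311.  120.] [ 386. -487.  120.] [ 348. -236.  120.] [ 398. -433.  120.]
140 [ 387. -278.  140.] [ 385. -447.  140.] [ 349. -231.  140.] [ 398. -422.  140.]
jar [ 656.33339623 -275.3528299   104.        ] pliers [387.77031184 102.52103371   6.        ]
hook 0.17 [-0.43  0.39  1.9  -0.    0.85  0.98]
hook 1.74 [-0.43  0.39  1.9   0.    0.85 -0.59]
hook -1.4 [-0.43  0.39  1.9  -0.    0.85  2.55]
hook 3.31 [-0.43  0.39  1.9   0.    0.85 -2.17]
out 0.17 [-0.51  0.31  2.04 -0.    0.79  0.89]
out 1.74 [-0.51  0.31  2.04  0.    0.79 -0.68]
out -1.4 [-0.51  0.31  2.04 -0.    0.79  2.46]
out 3.31 [-0.51  0.31  2.04  0.    0.79 -2.25]
pushpre 0.17 [-0.69  0.37  1.93 -0.    0.84  0.71]
pushpre 1.74 [-0.69  0.37  1.93  0.    0.84 -0.86]
pushpre -1.4 [-0.69  0.37  1.93 -0.    0.84  2.29]
pushpre 3.31 [-0.69  0.37  1.93  0.    0.84 -2.43]
pushend 0.17 [-0.59  0.45  1.79 -0.    0.9   0.82]
pushend 1.74 [-0.59  0.45  1.79  0.    0.9  -0.75]
pushend -1.4 [-0.59  0.45  1.79 -0.    0.9   2.39]
pushend 3.31 [-0.59  0.45  1.79  0.    0.9  -2.33]
```

```bash
python3 - <<'E'
from h import *
yaw=.168; O=[np.pi,0,yaw]; T=np.array([-np.cos(yaw),-np.sin(yaw),0])
pk=np.array([487,-99.5,0]); up=lambda p,z:[p[0],p[1],z]
robot.move_gripper(0.0)
robot.move_ptp(up(pk,130),O)
print(robot.move_linear(up(pk,24),speed=80,f_stop=5),robot.current_tcp_pos(),robot.current_contact_force())
d=cam("top"); cv2.imwrite("pics/hook.png",cv2.resize(d["img"][115:260,300:470],None,fx=4,fy=4))
print(robot.move_linear(up(pk+105*T,24),speed=35,f_stop=12))
p=np.array(robot.current_tcp_pos()); print(p,(p-pk)@T,robot.current_contact_force(),robot.current_t())
d=cam("side"); cv2.imwrite("pics/pull.png",cv2.resize(d["img"][130:250,250:420],None,fx=4,fy=4))
E
```

```text
False [487.40773467 -99.70394934  24.48098441] [-0.30647933 -0.35906187 -0.71361644]
True
[ 408.71315024 -113.04678733   24.0899455 ] 79.44983146810418 [1.19027088 1.43661711 1.02560188] 7.6167
```

View pics/pull.png

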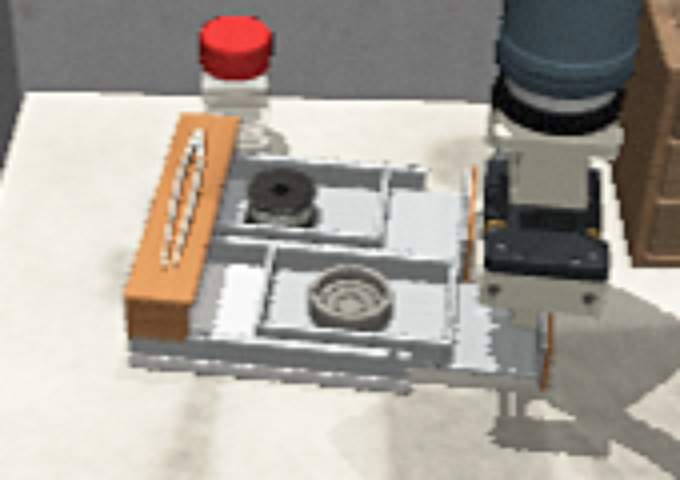

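The left tray is drawn far out, with its lip at about (548,345) in the crop, and the cup is upright. I'll pull again, slowly, to check that this is the stop.

```bash
python3 - <<'E'
from h import *
yaw=.168; T=np.array([-np.cos(yaw),-np.sin(yaw),0]); pk=np.array([487,-99.5,0])
p=np.array(robot.current_tcp_pos())
print(robot.move_linear((p+15*T).tolist(),speed=12,f_stop=15))
p=np.array(robot.current_tcp_pos()); print((p-pk)@T,robot.current_contact_force(),robot.current_t())
E
```

```text
True
79.32452059482688 [1.67498846 1.17307277 1.30756954] 8.175
```

```bash
python3 - <<'E'
from h import *
yaw=.168; O=[np.pi,0,yaw]; T=np.array([-np.cos(yaw),-np.sin(yaw),0]); up=lambda p,z:[p[0],p[1],z]
fc=np.array([462,-207,0]); pre=fc+35*T
p=np.array(robot.current_tcp_pos())-16*T
robot.move_linear(p.tolist(),speed=50); robot.move_linear(up(p,130),speed=120)
robot.move_linear(up(pre,130),O,speed=120)
print(robot.move_linear(up(pre,20),speed=80,f_stop=5))
for sp,f in ((35,12),(12,15)):
    a=np.array(robot.current_tcp_pos()); e=a-(90 if sp>20 else 15)*T
    print(robot.move_linear(up(e,20),speed=sp,f_stop=f))
    p=np.array(robot.current_tcp_pos()); print(p,(fc-p)@T,robot.current_contact_force(),robot.current_t())
p=p+30*T
robot.move_linear(up(p,20),speed=60); robot.move_linear(up(p,150),speed=120)
robot.move_ptp([300,150,300],O)
im=cam("top"); np.save("top1.npy",im,allow_pickle=True)
cv2.imwrite("pics/end.png",cv2.resize(im["img"][60:300,180:480],None,fx=2.5,fy=2.5)); print(robot.current_t())
E
```

```text
False
True
[ 478.47509249 -203.83425442   19.51163405] 16.772489291901984 [-0.06622727 -0.62543648 -0.6080038 ] 13.7083
True
[ 478.10976776 -203.11153668   18.86946992] 16.53315414863254 [ 0.54533472 -0.22361102  0.80530171] 14.2833
17.7417
```

View pics/end.png

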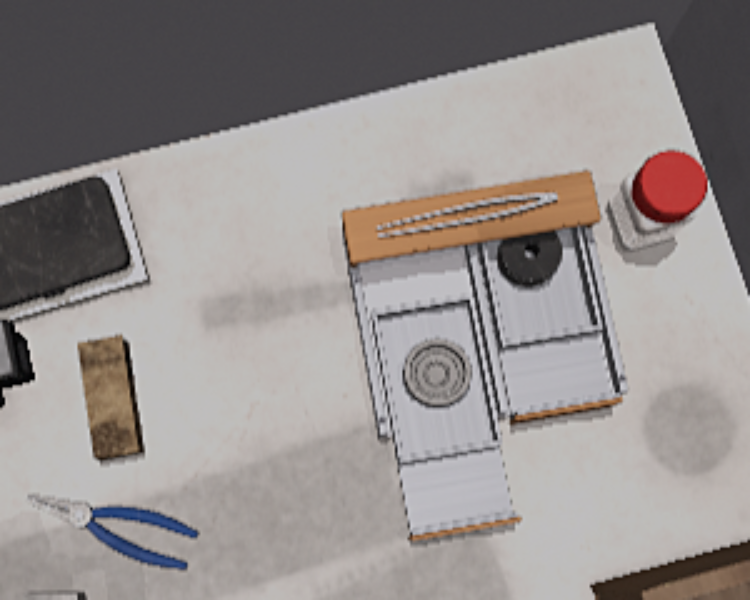

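The left tray is out, with its facing at about (465,528). The right tray looks closed, with its facing at about (567,408). The cup and spool are upright in their trays. If both trays are at their ends, the facings should be 80 mm apart along the rails.

```bash
python3 - <<'E'
from h import *
T=np.array([-np.cos(.168),-np.sin(.168)])
for f in("top0","top1"):
    d=np.load(f+".npy",allow_pickle=True).item()
    m=cv2.inRange(cv2.cvtColor(d["img"],cv2.COLOR_BGR2HSV),(5,90,60),(22,255,255)); m[:, :305]=0; m[285:]=0; m[:,440:]=0
    n,l,s,c=cv2.connectedComponentsWithStats(m)
    print(f,[(s[i,4],(T@onz(d,*c[i],64 if s[i,4]>1000 else 40)[:2]).round(1)) for i in range(1,n) if s[i,4]>25])
E
```

```text
top0 [(np.int32(1794), np.float64(-615.5)), (np.int32(101), np.float64(-422.3)), (np.int32(104), np.float64(-429.0))]
top1 [(np.int32(1803), np.float64(-615.4)), (np.int32(100), np.float64(-449.5)), (np.int32(86), np.float64(-369.6))]
```

The separation is 79.9 mm, so both trays are at their ends.

```bash
python3 -c "
from bench import robot
print(robot.hand_in())"
```

```text
the job is handed in; nothing more can be done
None
```

The cup tray is drawn out to its stop and the spool tray is pushed fully home (facings measured 79.9 mm apart, nominal 80). The last picture, taken at 17.7 s of the 42 s limit, showed the cup and spool upright and nothing else visibly moved. The job is handed in.

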